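# Zero the sleeve counter and hold the drum sander's guard open

### The job

The drum sander needs a new abrasive sleeve. First, with the yellow guard still shut, turn the reset knob of the blue sleeve counter anticlockwise fully home to its zero stop (pointer at the green mark) and leave it there; then take the guard by its black grab bar, lift it to 50 degrees open, give or take 6, and hold it still there for your colleague: finish while holding it, because it springs shut when let go. Do not shove the jar, the spare sleeve or the orange board about.

Things in the scene. Friction and masses are not known exactly. Their poses are not given: they have to be found in the camera images.
- sander: bench drum sander: grey base 300 x 250 x 25 mm, green cheeks, brown drum, motor at the back; fixed. Origin on the bench, on its mid-line, 80 mm behind the base's front edge; x to the back (motor), y along the drum, z up. Guard hinge axis along y at x +85, z 125 mm. At both sides a scale, red tick at 50 degrees. Highest part with the guard shut: 131 mm; scale tops, 113 mm to each side: 235 mm.
- guard (a joint): opening angle of the yellow sheet guard over the drum, rad: 0 shut (level), grows as its front edge is lifted; 50 degrees = 0.873, stop at 1.5. Weight and a spring pull it shut at all angles (1.5 to 3 N at the grab bar); it stays nowhere by itself. Panel 155 x 205 mm with a 38 mm skirt hanging at its front edge.
- guard_hinge (a point): point on the guard's hinge axis at mid-width; axes turn with the guard: y along the hinge; the bar lies 200 mm from here along -x (at guard angle a it is 200*cos(a) mm towards the machine's front and 200*sin(a) mm above the hinge).
- grab_bar (a point): black round bar, 12 mm thick, 130 mm long, on two steel arms (8 mm wide, 60 mm to either side of the middle) in front of the guard. Origin at its middle, on its axis; y along the bar, x to the hinge. Shut, it is 125 mm above the bench, 39 mm free behind it to the skirt, nothing beneath. It can be pinched from above across its width and turns in the pads as the guard rises.
- counter: blue sleeve-counter box, 110 x 110 x 50 mm high, fixed to the bench, to the left or the right of the machine, with a white dial on top. Origin under its centre; z up. The green zero mark is on its -x side.
- reset_knob (a joint): angle of the black reset knob, rad: 0 = at the zero stop (orange pointer at the green mark), grows clockwise seen from above, so it is turned back anticlockwise; starts at 0.8 to 2.4. Light friction (0.03 N m), stays where left, hard stop at 0.
- knob_grip (a point): point on the knob's vertical axis, 84 mm above the bench, at the height to grip. Axes turn with the knob: x along the upright grip bar (42 mm long, 14 mm thick, from 23 mm below to 7 mm above this point), y across it; orange pointer on the -x end. Under the bar a disc 60 mm across, its top 23 mm below this point.
- wax_jar: amber jar with white label and metal lid, 66 mm across, 90 mm high, standing beside the machine on the side away from the counter; origin under its centre. Leave alone.
- spare_sleeve: brown open tube standing upright, 84 mm across, 120 mm high; origin under its centre. Leave alone.
- paddle_board: orange paddle-shaped serving board lying flat, 235 x 120 x 14 mm; origin at its underside. Leave alone.
There are look-alikes about, which are no part of the job. Of the things shaped like the counter, the blue one is meant.

How it is judged:
On the way:
1. the counter's knob is turned back to its zero stop while the guard is still shut (value of joint reset_knob below 0.08 rad and value of joint guard below 0.1 rad), for 0.2 s.
At the end, for the whole second after the job is handed in: the guard is held still (under 0.1 rad/s) at 50 degrees, within 6 degrees (0.768 to 0.978 rad), by the fingers on the grab bar (more than 0.5 N) and by no other object; the reset knob is within 0.08 rad of its zero stop (value of joint guard between 0.768 and 0.978 rad and velocity of joint guard between -0.1 and 0.1 rad/s and contact force between the fingers and guard_c4 above 0.5 N and value of joint reset_knob below 0.08 rad and contact force between sander and wax_jar below 0.2 N and contact force between sander and spare_sleeve below 0.2 N and contact force between sander and paddle_board below 0.2 N); the arm keeps its last pose, push and grip.
It fails at once if the guard is lifted (over 0.15 rad) while the counter is not at zero (over 0.15 rad) (value of joint each of guard, reset_knob above 0.15 rad).
It fails at once if the wax jar is moved by more than 30 mm or tipped (distance of wax_jar from where it was at the start of the episode above 0.03 m or angle between wax_jar's own z axis and vertical above 0.5 rad).
It fails at once if the spare sleeve is moved by more than 30 mm or tipped (distance of spare_sleeve from where it was at the start of the episode above 0.03 m or angle between spare_sleeve's own z axis and vertical above 0.5 rad).
It fails at once if the paddle board is moved by more than 30 mm or tipped (distance of paddle_board from where it was at the start of the episode above 0.03 m or angle between paddle_board's own z axis and vertical above 0.5 rad).
It also fails if it takes over 61 s, if anything falls off the work surface, if the arm or the gripper's body presses on something with over 40 N, if the wrist force passes 120 N, or if a joint passes its speed limit or range.

### The arm

A 6-joint arm with a two-finger parallel gripper is mounted at the origin on the work surface. World frame = base frame: x ahead of the robot, y to its left, z up, the work surface at z = 0. Lengths are in m, angles in rad, forces in N, time in s.
With the tool pointing down it reaches from about 0.375 to 0.825 m from the base axis. Payload 5.5 kg.
Tool frame: the origin (TCP) lies midway between the tips of the shut fingers; the grasp point (between the pads) lies 19 mm behind it; z points along the fingers, y is the line along which they close (so a half turn about z gives the same grasp; the last joint's range is limited). The gripper opens to 85 mm and grips with 20 to 120 N. Pads are 22 mm wide; open, the fingers measure 114 mm over their backs; the gripper's body (76 mm by 85 mm) begins 54 mm behind the grasp point. The pads swing forward as they close: fully open they stand 13 mm farther back than shut.
Start: joints at [1.268, 0.314, -0.047, 1.21, 0, 1.571], TCP at [0.179, 0.573, 0.231] pointing down, gripper open.
Joint ranges: [-2.67, 2.67], [-0.69, 1.73], [-1.03, 1.25], [-2.08, 2.16], [-1.42, 1.45], [-3.14, 3.14]. Speed limits (rad/s): [2.39, 2.39, 3.01, 3.14, 3.14, 3.14].

### API

Orientations are given as a unit quaternion [w, x, y, z].
In Python, from plant import bot gives the robot as it stands. The module is installed in compiled form; this text tells all that it offers.
- The arm moves only by the shell command python3 -m jog 'ROWS' [OPENING] [FORCE]. ROWS is JSON, one flat list of numbers, 6 for each row, row after row: the shift along the tool's x, y, z in mm, then the turn, a rotation vector about the tool's x, y, z in degrees. A call has 1 to 8 rows; each row shifts and turns the commanded pose from where the row before left it, along the tool's axes as they then stand; what a row does not reach is not made up. A row lasts 1/8 s, in which the tool goes at most 62.5 mm and 10.7 degrees, less where a joint would pass 70% of its speed; a pose out of reach is approached as far as the arm can. A call is refused whole if a number of a shift passes 62.5 or a number of a turn 10.7, either way. A call with a gripper value outside its range is refused whole. OPENING is the finger opening in mm, from 0 to 85.4, set as the call begins (- or left out, the last holds). The fingers move at their own pace and stop on an object; FORCE is the grip in N (left out, the last holds). Time passes only in rows, so rows that do not move let the fingers close. It gives the time, the measured TCP pose, the force, the opening and the grip force at its end, in the units of the state.
- bot.observe(): the state, without advancing time (a new reading comes with each control period).
- bot.capture(name): name is "side" or "top" or "wrist"; returns a dict with "color" (420x560x3 uint8, red, green, blue), "fx", "fy", "cx", "cy" (pixels), "dist_coeffs" ([k1, k2, p1, p2, k3] as OpenCV has them; the pictures are not rectified), "world_from_camera" (4x4, takes a point from camera to world coordinates). Camera axes: x right, y down, z forward; pixel columns grow to the right and rows downward; lengths in m; the calibration is good to about 2 mm. A picture is of the moment at which its call begins. There is no depth.
- bot.finish_job(): hands the job in; it is judged then, once.
The state is a dict: "t": time; "qpos": joint angles; "qd": joint speeds; "tau": joint torques, N m; "ee_pos": TCP position; "eef_rot": TCP orientation; "wrist_force": force on the tool from outside, world axes, zero at the start; "moment": the same for the moment, N m; "grip_width": opening from 0.0 (shut) to 1.0 (fully open); "finger_force": force on a finger pad.
Only numpy, scipy, OpenCV 4.12 (cv2) and the standard library are available. Lean on these libraries where they do the work, as an engineer would, in place of code of your own. Each camera call takes 0.05 s, during which the arm holds its last target. There are 200 camera calls.

## Working session

There is one attempt and no reset: what is moved stays moved. The work goes in short steps, Python scripts to look and compute and a shell command to move; the robot and the scene stay as the last step left them, time stands still between calls to the robot, and variables do not carry over. Pictures are saved under pics/ and viewed, at most 10 in all, crops included, and the job is handed in when it is done.

```bash
mkdir -p pics; python3 - <<'E'
from plant import bot
import cv2,pickle
for n in("top","side"):
    c=bot.capture(n);pickle.dump(c,open(f"pics/{n}0.pkl","wb"))
    cv2.imwrite(f"pics/{n}0.png",cv2.resize(c["color"][:,:,::-1],(800,600)))
    print(c["world_from_camera"],c["fx"],c["dist_coeffs"])
print(bot.observe())
E
```

```text
[[ 0.01185273 -0.99798296  0.06236608  0.41781104]
 [-0.99989537 -0.01131205  0.00901548 -0.01135727]
 [-0.00829181 -0.06246641 -0.99801262  1.39678716]
 [ 0.          0.          0.          1.        ]] 510.26663981228893 [0.00899208 0.         0.         0.         0.        ]
[[ 0.98611534 -0.12500374  0.10931884  0.37635541]
 [-0.16603081 -0.72943267  0.66359758 -0.67940831]
 [-0.00321144 -0.67253404 -0.74005922  0.858382  ]
 [ 0.          0.          0.          1.        ]] 381.97902137067484 [-0.05747468  0.          0.          0.          0.        ]
{'t': 0.1, 'qpos': array([ 1.26797975e+00,  3.14163063e-01, -4.79729277e-02,  1.21020959e+00,
        8.38585053e-06,  1.57074032e+00]), 'qd': array([ 0.00042204, -0.00109391,  0.00210528,  0.00014839,  0.00056782,
       -0.00061421]), 'tau': array([-3.51755789e-04, -5.40768707e+01,  3.40540838e+01,  1.11924889e-02,
       -1.48062786e-04,  3.57784756e-06]), 'ee_pos': array([0.17876745, 0.5722024 , 0.23051884]), 'eef_rot': array([-1.21003669e-04,  1.50802732e-01,  9.88563572e-01, -7.65128814e-04]), 'wrist_force': array([-0.72357313, -0.08855768,  0.49290614]), 'moment': array([-0.05852599,  0.04597837,  0.02473834]), 'finger_force': 0.0, 'grip_width': 1.0008245625769319}
```

View pics/top0.png

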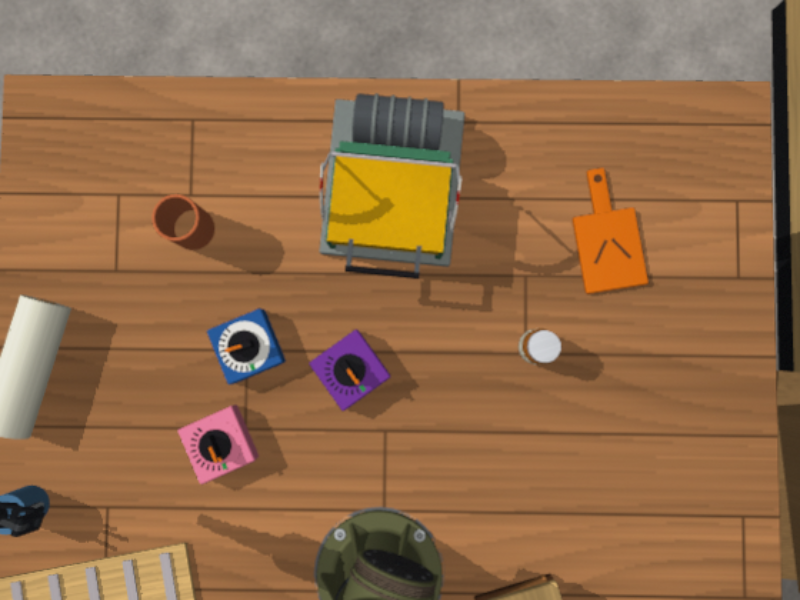

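View pics/side0.png

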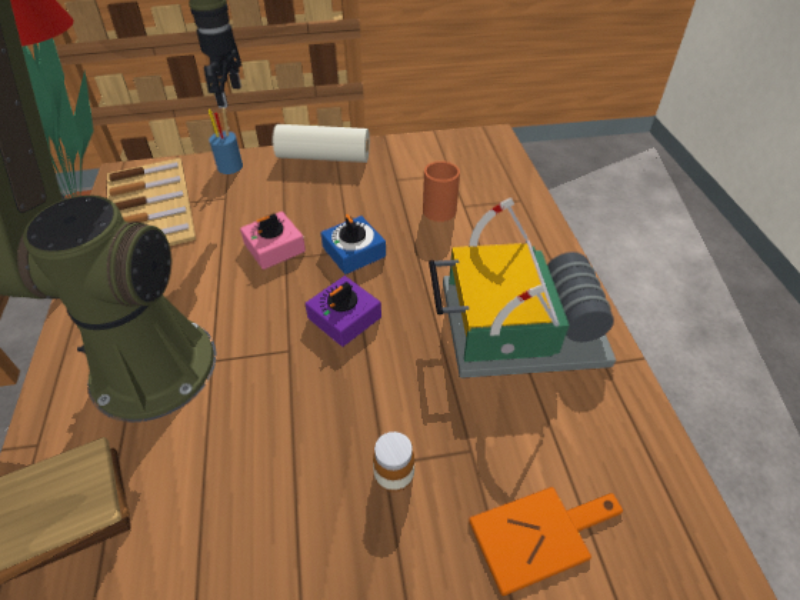

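The top view shows the blue counter at about (246,346), with its pointer to the left and the green mark near (252,368). The grab bar runs from (346,268) to (418,275) and the jar is at (543,346). In the side view the counter is at (353,240) and the bar at (436,287). I'll enlarge both areas of the top view.

```bash
python3 - <<'E'
import cv2,pickle,numpy as np
c=pickle.load(open("pics/top0.pkl","rb"))["color"][:,:,::-1]
a=cv2.resize(c[205:280,135:210],(600,600),interpolation=cv2.INTER_CUBIC)   # x8
cv2.imwrite("pics/cnt.png",a)
b=cv2.resize(c[60:200,215:335],None,fx=4.25,fy=4.25,interpolation=cv2.INTER_CUBIC)
cv2.imwrite("pics/sand.png",b);print(b.shape)
E
```

```text
(595, 510, 3)
```

View pics/cnt.png

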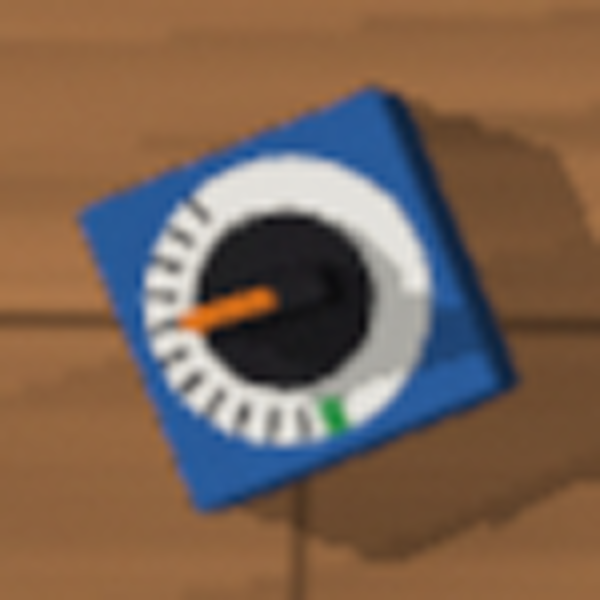

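View pics/sand.png

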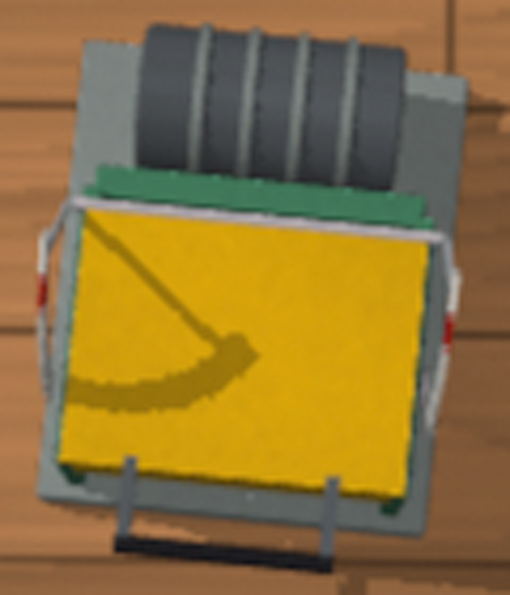

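The counter crop shows the dial centre at (288,300), the green mark at (335,415) and the pointer running from (270,298) to (180,322). That puts the knob about 98° clockwise of zero. In the sander crop the bar's ends are at (115,543) and (332,563), and the guard is shut.

```bash
cat > h.py <<'E'
import cv2,pickle,numpy as np
def ray(c,uv,z):
    K=np.array([[c["fx"],0,c["cx"]],[0,c["fy"],c["cy"]],[0,0,1]])
    n=cv2.undistortPoints(np.array([[uv]],float),K,np.array(c["dist_coeffs"]))[0,0]
    T=c["world_from_camera"];d=T[:3,:3]@[n[0],n[1],1];o=T[:3,3]
    return o+d*(z-o[2])/d[2]
def proj(c,p):
    K=np.array([[c["fx"],0,c["cx"]],[0,c["fy"],c["cy"]],[0,0,1]]);W=np.linalg.inv(c["world_from_camera"])
    return cv2.projectPoints(np.array([p],float),cv2.Rodrigues(W[:3,:3])[0],W[:3,3],K,np.array(c["dist_coeffs"]))[0][0,0]
E
python3 - <<'E'
from h import *
from plant import bot
from scipy.spatial.transform import Rotation as R
c=pickle.load(open("pics/top0.pkl","rb"));s=pickle.load(open("pics/side0.pkl","rb"))
A=lambda u,v,z:ray(c,(135+u/8-.5,205+v/8-.5),z)
B=lambda u,v,z:ray(c,(215+u/4.25-.5,60+v/4.25-.5),z)
np.set_printoptions(precision=4,suppress=True)
cen=A(288,300,.051);print("dial",cen, "corners mid",(A(80,215,.05)+A(377,88,.05)+A(205,512,.05)+A(495,388,.05))/4, "sides",np.linalg.norm(A(80,215,.05)-A(377,88,.05)),np.linalg.norm(A(80,215,.05)-A(205,512,.05)))
g=A(335,415,.051)-cen; p=A(180,322,.09)-A(270,298,.09)
an=lambda d:np.degrees(np.arctan2(d[1],d[0]))
print("green",an(g),"boxedge",an(A(205,512,.05)-A(80,215,.05)),"pointer",an(p))
l,r=B(115,543,.125),B(332,563,.125);print("bar",l,r,(l+r)/2,np.linalg.norm(l-r),"yaw x",an(l-r)-90)
print("guard hinge corners",B(85,208,.131),B(430,243,.131))
for q in(cen,(l+r)/2):print("side px800",proj(s,q)*800/560)
o=bot.observe();q=o["eef_rot"];print(R.from_quat(np.r_[q[1:],q[0]]).as_matrix())
E
```

```text
dial [0.4222 0.2542 0.051 ] corners mid [0.4221 0.254  0.05  ] sides 0.10637137025823178 0.10652156964066735
green -156.45045010973124 boxedge -155.72858970750033 pointer 105.60696667276115
bar [0.561  0.0645 0.125 ] [ 0.5505 -0.0635  0.125 ] [0.5557 0.0005 0.125 ] 0.12843387250217314 yaw x -4.662751013942923
guard hinge corners [0.7596 0.0849 0.131 ] [ 0.7405 -0.1195  0.131 ]
side px800 [352.9295 234.1066]
side px800 [436.4601 284.6589]
[[-0.9545  0.2982 -0.0005]
 [ 0.2982  0.9545 -0.0015]
 [ 0.     -0.0015 -1.    ]]
```

```bash
python3 -m jog '[-40.9,-28.9,3.8,0,0,0,-40.9,-28.9,3.8,0,0,0,-40.9,-28.9,3.8,0,0,0,-40.9,-28.9,3.8,0,0,0,-40.9,-28.9,3.8,0,0,0,-40.9,-28.9,3.8,0,0,0,-40.9,-28.9,3.8,0,0,0,-40.9,-28.9,3.8,0,0,0]' 45 30
python3 -m jog '[0,0,0,0,0,9.5,0,0,0,0,0,9.5,0,0,0,0,0,9.5,0,0,0,0,0,9.5,0,0,0,0,0,9.5,0,0,0,0,0,9.6,0,0,0,0,0,0,0,0,0,0,0,0]'
cat >> h.py <<'E'
from scipy.spatial.transform import Rotation as R
def delta(o,p,yaw):
    "tool-frame mm and deg to a tool-down pose at p with tool y at yaw (deg, mod 180)"
    q=o["eef_rot"];M=R.from_quat(np.r_[q[1:],q[0]])
    y=np.radians(yaw);Y=np.array([np.cos(y),np.sin(y),0])
    if Y@M.as_matrix()[:,1]<0:Y=-Y
    Z=np.array([0,0,-1.]);T=R.from_matrix(np.c_[np.cross(Y,Z),Y,Z])
    return (M.inv().apply(np.array(p)-o["ee_pos"])*1000).round(1),np.degrees((M.inv()*T).as_rotvec()).round(2)
E
python3 - <<'E'
from h import *
from plant import bot
o=bot.observe();print(o["t"],o["qpos"],o["ee_pos"],delta(o,(.4222,.2542,.067),15.6))
c=bot.capture("wrist");pickle.dump(c,open("pics/w1.pkl","wb"))
cv2.imwrite("pics/w1.png",cv2.resize(c["color"][:,:,::-1],(800,600)))
print("knob axis px800",proj(c,(.4222,.2542,.091))*800/560)
E
```

```text
t: 1.1
ee_pos: [0.4229, 0.2529, 0.2006]
eef_rot: [-0.0, 0.151, 0.989, -0.0]
wrist_force: [0.8, -0.2, 0.3]
grip_width: 0.523
finger_force: 0.0
t: 2.1
ee_pos: [0.4222, 0.2543, 0.2007]
eef_rot: [-0.0, 0.604, 0.797, -0.0]
wrist_force: [0.8, 0.7, 0.0]
grip_width: 0.524
finger_force: 0.0
2.1 [ 5.42243404e-01  1.28891835e-01 -3.50995996e-01  1.09125471e+00
 -3.33789280e-05  1.83895677e+00] [0.42218334 0.25434549 0.20072747] (array([-1.000e-01,  0.000e+00,  1.337e+02]), array([-0.02,  0.01,  0.1 ]))
knob axis px800 [397.69342659 297.38019089]
```

View pics/w1.png

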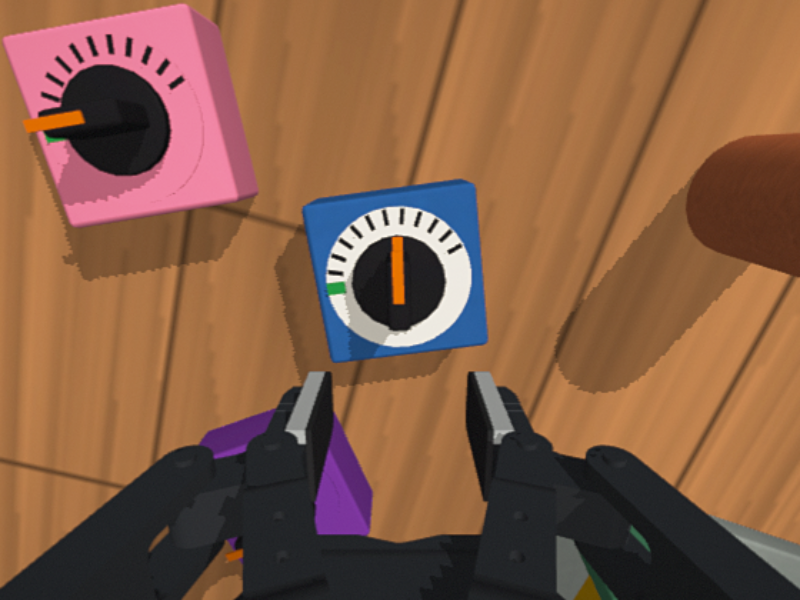

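The wrist view shows the grip bar upright in the picture at column 398, centred between the fingers, with the disc centre near (399,283). I'll check the along-bar position against that.

```bash
python3 - <<'E'
from h import *
c=pickle.load(open("pics/w1.pkl","rb"))
f=560/800
print("disc c", ray(c,(399*f,283*f),.061),"dial c",ray(c,(400*f,277*f),.051),"bar far end",ray(c,(398*f,237*f),.091),"near",ray(c,(398*f,305*f),.091))
print("top: disc", ray(pickle.load(open("pics/top0.pkl","rb")),(135+285/8-.5,205+299/8-.5),.061))
E
```

```text
disc c [0.4228683  0.25457384 0.061     ] dial c [0.42314862 0.25597108 0.051     ] bar far end [0.41310182 0.28727093 0.091     ] near [0.42359075 0.24988442 0.091     ]
top: disc [0.42247574 0.25319542 0.061     ]
```

Every estimate agrees to about 1 mm, so I'll descend and grip.

```bash
python3 -m jog '[0,0,30,0,0,0,0,0,30,0,0,0,0,0,30,0,0,0,0,0,20,0,0,0,0,0,13,0,0,0,0,0,10,0,0,0,0,0,0,0,0,0]'
python3 -m jog '[0,0,0,0,0,0,0,0,0,0,0,0,0,0,0,0,0,0,0,0,0,0,0,0]' 0 30
```

```text
t: 3.02
ee_pos: [0.4221, 0.2543, 0.0676]
eef_rot: [-0.0, 0.605, 0.796, -0.0]
wrist_force: [-0.3, 0.2, 0.1]
grip_width: 0.529
finger_force: 0.0
t: 3.52
ee_pos: [0.4217, 0.2547, 0.0687]
eef_rot: [-0.001, 0.605, 0.796, 0.0]
wrist_force: [-4.2, -0.5, 5.8]
grip_width: 0.157
finger_force: 31.0
```

```bash
python3 -m jog '[0,0,-2,0,0,0,0,0,0,0,0,-9,0,0,0,0,0,-9,0,0,0,0,0,-9,0,0,0,0,0,-9,0,0,0,0,0,-9,0,0,0,0,0,-9]'
python3 -m jog '[0,0,0,0,0,-9,0,0,0,0,0,-9,0,0,0,0,0,-9,0,0,0,0,0,-9,0,0,0,0,0,0]'
python3 -c "
from plant import bot;o=bot.observe();print(o['moment'],o['qpos'])"
```

```text
t: 4.4
ee_pos: [0.4213, 0.2544, 0.0689]
eef_rot: [-0.001, 0.175, 0.985, -0.0]
wrist_force: [0.0, 3.1, -12.8]
grip_width: 0.154
finger_force: 31.5
t: 5.03
ee_pos: [0.4214, 0.2542, 0.0689]
eef_rot: [-0.001, -0.135, 0.991, -0.0]
wrist_force: [0.2, 2.7, -14.5]
grip_width: 0.156
finger_force: 31.3
[ 0.58387892 -0.10220259  0.05707609] [ 5.42444733e-01  2.45374326e-01 -5.36352353e-01  7.90992161e-01
  5.62797429e-04  2.72470237e-01]
```

Turned 90° so far. I'll creep on until the moment shows the stop.

```bash
for i in 1; do python3 -m jog '[0,0,0.5,0,0,-4,0,0,0.5,0,0,-3,0,0,0,0,0,0,0,0,0,0,0,0]' ; done; python3 -c "
from plant import bot;o=bot.observe();print(o['moment'],o['qpos'][5])"
python3 -m jog '[0,0,0,0,0,-3,0,0,0,0,0,0]'; python3 -c "
from plant import bot;o=bot.observe();print(o['moment'],o['qpos'][5])"
```

```text
t: 5.52
ee_pos: [0.4214, 0.2542, 0.0688]
eef_rot: [-0.001, -0.195, 0.981, -0.0]
wrist_force: [-4.6, 1.1, -3.0]
grip_width: 0.16
finger_force: 32.8
[ 0.00468076  1.09337192 -0.07098112] 0.15088715902165847
t: 5.78
ee_pos: [0.4214, 0.2542, 0.0689]
eef_rot: [-0.001, -0.219, 0.976, 0.0]
wrist_force: [-5.7, -0.2, -2.8]
grip_width: 0.154
finger_force: 41.4
[ 0.03689695  1.13779807 -0.97987811] 0.09969318685975005
```

The moment about z jumped to −0.98 N m, so the knob is on its stop. I'll release, rise and look.

```bash
python3 -m jog '[0,0,0,0,0,0,0,0,0,0,0,0,0,0,-10,0,0,0,0,0,-30,0,0,0,0,0,-40,0,0,0,0,0,-40,0,0,0,0,0,-40,0,0,0,0,0,0,0,0,0]' 40
python3 - <<'E'
from h import *
from plant import bot
c=bot.capture("wrist")
cv2.imwrite("pics/w2.png",cv2.resize(c["color"][:,:,::-1],(800,600)))
o=bot.observe();print(o["ee_pos"],delta(o,(.5557,.0005,.235),-5),o["qpos"])
E
```

```text
t: 6.78
ee_pos: [0.4247, 0.2558, 0.2333]
eef_rot: [0.004, -0.221, 0.975, 0.001]
wrist_force: [0.4, 0.2, -0.0]
grip_width: 0.473
finger_force: 0.0
[0.42364164 0.25515623 0.23119604] (array([  -9.4, -286.7,   -3.8]), array([ -0.13,   0.25, -59.46])) [ 5.42271372e-01  1.11655271e-01 -2.99946072e-01  1.15457944e+00
 -2.50849611e-04  9.64646863e-02]
```

View pics/w2.png

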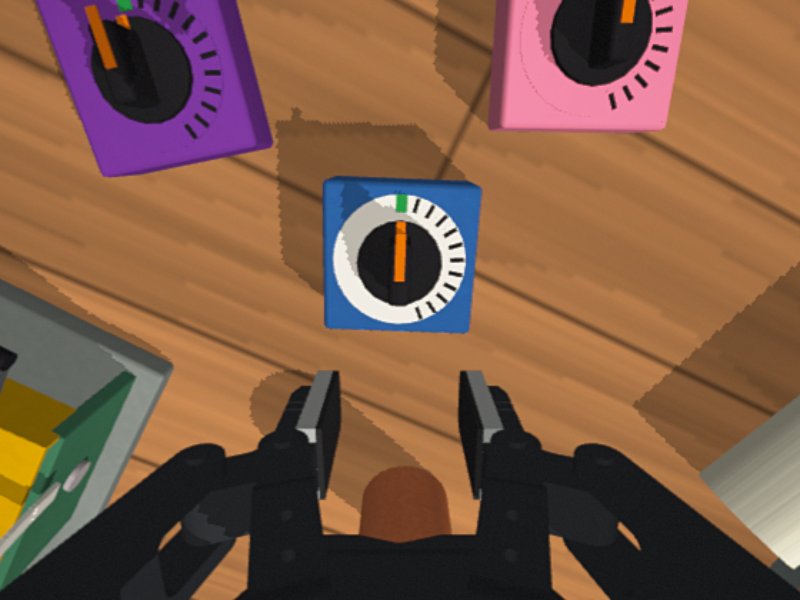

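The pointer at (400,225) lines up with the green mark at (402,203). Next I'll go to above the grab bar.

```bash
python3 -m jog '[-1.6,-47.8,-0.6,0,0,0,-1.6,-47.8,-0.6,0,0,0,-1.6,-47.8,-0.6,0,0,0,-1.6,-47.8,-0.6,0,0,0,-1.6,-47.8,-0.6,0,0,0,-1.6,-47.7,-0.6,0,0,0,0,0,0,0,0,-10,0,0,0,0,0,-10]' 36
python3 -m jog '[0,0,0,0,0,-10,0,0,0,0,0,-10,0,0,0,0,0,-10,0,0,0,0,0,-9.5,0,0,0,0,0,0]'
python3 - <<'E'
from h import *
from plant import bot
c=bot.capture("wrist");pickle.dump(c,open("pics/w3.pkl","wb"))
cv2.imwrite("pics/w3.png",cv2.resize(c["color"][:,:,::-1],(800,600)))
o=bot.observe();print(o["ee_pos"],delta(o,(.5557,.0005,.106),-5),o["qpos"])
print(*[proj(c,p)*800/560 for p in((.561,.0645,.125),(.5505,-.0635,.125))])
E
```

```text
t: 7.82
ee_pos: [0.5541, -0.001, 0.2311]
eef_rot: [-0.001, -0.389, 0.921, 0.0]
wrist_force: [0.8, 0.4, -0.2]
grip_width: 0.423
finger_force: 0.0
t: 8.45
ee_pos: [0.554, -0.0001, 0.2315]
eef_rot: [-0.001, -0.675, 0.738, 0.0]
wrist_force: [-1.0, -1.1, 0.0]
grip_width: 0.422
finger_force: 0.0
[ 5.54079189e-01 -1.38812002e-04  2.31699668e-01] (array([ -0.8,  -1.7, 125.7]), array([ 0.08, -0.01, -0.13])) [-1.69947224e-04  2.28105371e-01 -1.58771357e-01  1.18532581e+00
 -1.34928317e-04 -1.48139710e+00]
[397.92623812 403.1726292 ] [396.16891659 183.26930237]
```

View pics/w3.png

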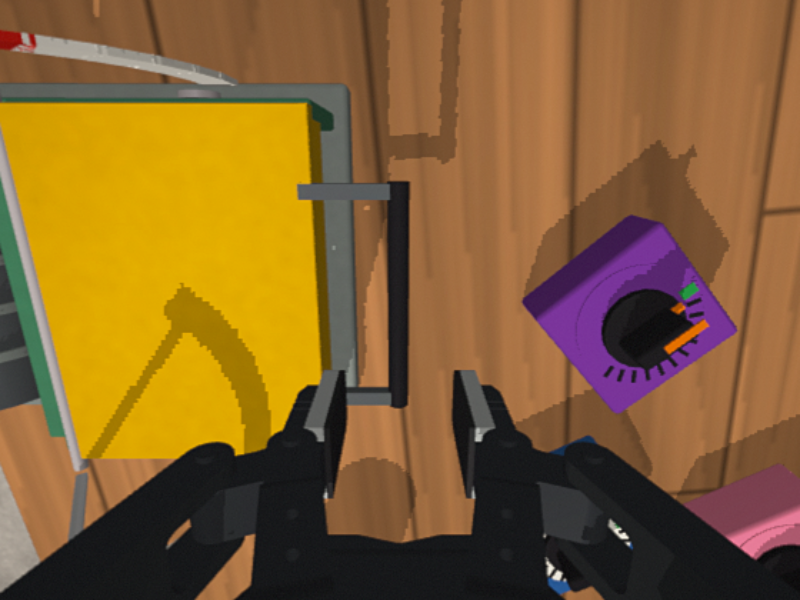

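The bar runs from (399,183) to (399,407), midway between the fingers and along the pads. It can be reached straight down.

```bash
python3 -m jog '[0,0,30,0,0,0,0,0,30,0,0,0,0,0,30,0,0,0,0,0,20,0,0,0,0,0,10,0,0,0,0,0,5,0,0,0,0,0,0,0,0,0]'
python3 -m jog '[0,0,0,0,0,0,0,0,0,0,0,0,0,0,0,0,0,0,0,0,0,0,0,0]' 0 40
```

```text
t: 9.38
ee_pos: [0.5548, -0.0001, 0.1078]
eef_rot: [0.0, -0.676, 0.737, -0.0]
wrist_force: [0.1, 0.2, 0.3]
grip_width: 0.419
finger_force: 0.0
t: 9.88
ee_pos: [0.5546, -0.0, 0.1078]
eef_rot: [0.0, -0.676, 0.737, -0.0]
wrist_force: [-2.3, 1.1, 3.0]
grip_width: 0.123
finger_force: 39.0
```

```bash
python3 -m jog '[0,-0.3,-10.9,0,0,0,0,-0.9,-10.9,0,0,0,0,-1.5,-10.8,0,0,0,0,-2.1,-10.7,0,0,0,0,-2.6,-10.5,0,0,0,0,-3.2,-10.4,0,0,0,0,-3.8,-10.2,0,0,0,0,-4.4,-10,0,0,0]'
python3 -c "
from plant import bot;o=bot.observe();print(o['moment'],o['qpos'])"
```

```text
t: 10.88
ee_pos: [0.5716, -0.0016, 0.1921]
eef_rot: [-0.001, -0.676, 0.737, 0.001]
wrist_force: [-7.7, 1.1, -0.7]
grip_width: 0.123
finger_force: 38.9
[ 0.3471977   1.78047273 -0.03086459] [-2.91744026e-03  2.81593269e-01 -1.80464108e-01  1.11242574e+00
  3.15721505e-04 -1.48737527e+00]
```

```bash
python3 -m jog '[0,-4.9,-9.8,0,0,0,0,-5.4,-9.4,0,0,0,0,-5.9,-9.2,0,0,0,0,-6.4,-8.8,0,0,0,0,-6.9,-8.5,0,0,0,0,-7.3,-8.1,0,0,0,0,-7.7,-7.6,0,0,0,0,-8.2,-7.3,0,0,0]'
python3 -m jog '[0,0,0,0,0,0,0,0,0,0,0,0,0,0,0,0,0,0,0,0,0,0,0,0]'
python3 - <<'E'
from h import *
from plant import bot
o=bot.observe();print(o["moment"],o["finger_force"])
c=bot.capture("side");a=c["color"][100:310,250:460,::-1]
cv2.imwrite("pics/s4.png",cv2.resize(a,(600,600),interpolation=cv2.INTER_CUBIC))
E
```

```text
t: 11.88
ee_pos: [0.6217, -0.006, 0.2631]
eef_rot: [-0.002, -0.676, 0.737, 0.002]
wrist_force: [-20.3, 1.9, 16.7]
grip_width: 0.122
finger_force: 39.2
t: 12.38
ee_pos: [0.6223, -0.0061, 0.2637]
eef_rot: [-0.001, -0.676, 0.737, 0.001]
wrist_force: [-20.9, 1.7, 18.8]
grip_width: 0.119
finger_force: 39.8
[ 0.30853718  4.36065354 -0.0813578 ] 39.77478325366974
```

View pics/s4.png

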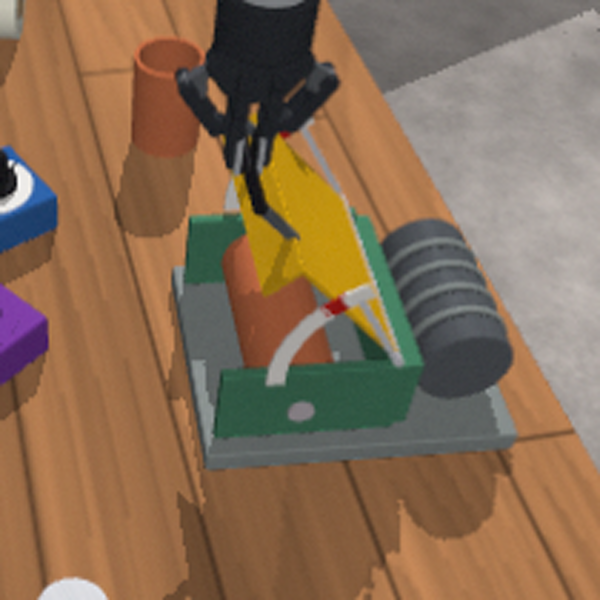

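The guard is up at about 50° with the bar in the fingers, and the near panel corner is at about (265,293). There is a radial preload of about 28 N, so I'll relieve it and then overlay the predicted panel outline at 44, 50 and 56°.

```bash
python3 -m jog '[0,1.3,-1.5,0,0,0,0,1.3,-1.5,0,0,0,0,0,0,0,0,0,0,0,0,0,0,0]'
python3 - <<'E'
from h import *
from plant import bot
o=bot.observe();print(o["moment"],o["finger_force"])
c=bot.capture("side");s=5;x0,y0=300,110
a=cv2.resize(c["color"][y0:230,x0:410,::-1],None,fx=s,fy=s,interpolation=cv2.INTER_CUBIC)
t=np.radians(-5);X=np.array([np.cos(t),np.sin(t),0]);Y=np.array([-np.sin(t),np.cos(t),0]);Z=np.array([0,0,1])
H=np.array([.555,.0002,.125])+.2*X
for g,col in((44,(255,0,0)),(50,(0,0,0)),(56,(255,0,255))):
    k=np.radians(g);u=-X*np.cos(k)+Z*np.sin(k);n=X*np.sin(k)+Z*np.cos(k)
    P=[H-.1025*Y,H+.155*u-.1025*Y,H+.155*u-.1025*Y-.038*n,H+.155*u+.1025*Y-.038*n]
    P=[tuple(int(v) for v in (proj(c,p)-[x0,y0]+.5)*s) for p in P]
    cv2.polylines(a,[np.array(P)],False,col,1)
cv2.imwrite("pics/s5.png",a);print(a.shape)
E
```

```text
t: 12.92
ee_pos: [0.6226, -0.0061, 0.2643]
eef_rot: [-0.0, -0.676, 0.737, 0.0]
wrist_force: [-7.2, 0.3, 2.7]
grip_width: 0.12
finger_force: 39.7
[ 0.12880798  1.59466983 -0.0160726 ] 39.6914666891098
(600, 550, 3)
```

View pics/s5.png

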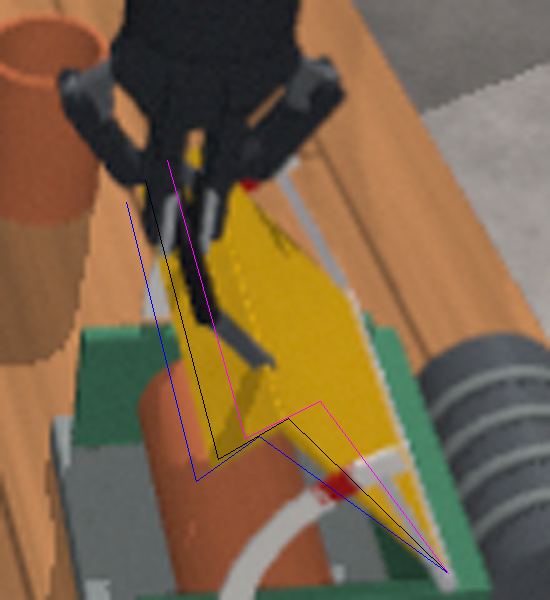

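The skirt's near lower corner is at (212,460), against (218,458) predicted for 50°. That puts the guard at 48–50°, within the band, and the forces are small, so I'm handing in.

```bash
python3 -c "
from plant import bot;print(bot.finish_job())"
```

```text
the job is handed in; nothing more can be done
None
```

The job is handed in (no verdict came back): the knob was turned to its zero stop with the guard shut (pointer at the green mark afterwards), and the guard is held by its grab bar at about 49°, estimated from the side camera.

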